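# Open the ratchet book holder

### The arm

A 7-joint arm with a two-finger parallel gripper is mounted at the origin on the work surface. World frame = base frame: x ahead of the robot, y to its left, z up, the work surface at z = 0. Lengths are in m, angles in rad, forces in N, time in s.
With the tool pointing down it reaches from about 0.4 to 0.85 m from the base axis. Payload 6.9 kg.
Tool frame: the origin (TCP) lies midway between the tips of the shut fingers; the grasp point (between the pads) lies 19 mm behind it (arm.grip_point_offset is the distance from the TCP to the grasp point, in m); z points along the fingers, y is the line along which they close (so a half turn about z gives the same grasp; the last joint's range is limited). The gripper opens to 85 mm and grips with 20 to 120 N. Pads are 22 mm wide; open, the fingers measure 114 mm over their backs; the gripper's body (76 mm by 85 mm) begins 54 mm behind the grasp point. The pads swing forward as they close: fully open they stand 13 mm farther back than shut.
Start: joints at [1.246, 0.507, -0.238, 1.5, 0.126, 1.149, -0.155], TCP at [0.26, -0.568, 0.231] pointing down, gripper open.
Joint ranges: [-3.08, 3.08], [-0.24, 2.05], [-1.43, 1.35], [0, 2.5], [-1.52, 4.66], [0.17, 1.96], [-2.89, 2.89]. Speed limits (rad/s): [2.39, 2.39, 3.14, 3.14, 3.14, 3.14, 3.14].

### API

Orientations are given as a unit quaternion [w, x, y, z].
In Python, from rig import arm, imaging gives the robot as it stands.
- The arm moves only by the tool jog_arm, never from a script. Its argument "increments" is a list of rows, each a list of 4 numbers: the shift along the tool's x, y, z in cm, then the turn about the tool's z in rad. A call has 1 to 5 rows; each row is the pose to reach, as a shift and turn from the pose commanded when the call began, along the tool's axes at that moment; what a row does not reach only later rows make up. A row lasts 1/12 s, in which the tool goes at most 41.7 mm and 7.16 degrees, less where a joint would pass 70% of its speed; a pose out of reach is approached as far as the arm can. A call with a gripper value outside its range is refused whole. "jaw" is the closure, from 0 (fully open) to 1 (shut), set as the call begins (left out, the last holds). The fingers move at their own pace and stop on an object; the grip force is fixed at half the most. Time passes only in rows, so rows that repeat a pose let the fingers close. It gives the time, the measured TCP pose, the force, the opening and the grip force at its end, in the units of the state.
- arm.sense(): the state, without advancing time (a new reading comes with each control period).
- imaging.get_image(name): name is "scene" or "top" or "wrist"; returns (picture, depth): 420x560x3 uint8, red, green, blue; 420x560 float32, m along the optical axis (not along the pixel's ray), 0 where there is no reading.
- imaging.camera_params(name): a dict with "fx", "fy", "cx", "cy" (pixels), "xyz" and "rotation" of the camera in the world. Camera axes: x right, y down, z forward; pixel columns grow to the right and rows downward; lengths in m; the calibration is good to about 2 mm. A picture is of the moment at which its call begins: read the wrist's pose just before it. camera_params takes no time and is no camera call; for the wrist camera it gives the pose at the moment of the call.
- arm.sign_off(): hands the job in; it is judged then, once.
Trained networks look in the newest picture that a camera, given by its name, has taken for a name from the list of things; names that differ only in an ending like _2 or _b are one class to them, and where a whole thing is asked for, a point or a joint stands for the part that bears it (a point fixed in the world has none). Each returns a list of dicts, best first, with "p" (0 to 1); they miss things now and then, are a little off and sometimes report something else, mostly with a low value. They report only what shows in the picture. A call takes as long as a camera call. They do not tell look-alikes from the thing itself.
- imaging.search_frame(camera, label): "extent" ([left, top, right, bottom] in pixels, round what is visible of it).
- imaging.masks_of(camera, label): "mask" (420x560 bool, what is visible of it) and "extent" ([left, top, right, bottom] in pixels, round what is visible of it).
The state is a dict: "clock": time; "joint_pos": joint angles; "joint_velocities": joint speeds; "tau": joint torques, N m; "ee_pos": TCP position; "eef_rot": TCP orientation; "contact_force": force on the tool from outside, world axes, zero at the start; "torque": the same for the moment, N m; "grip_width": finger opening in m; "grasp_force": force on a finger pad.
Only numpy, scipy, OpenCV 4.12 (cv2) and the standard library are available. Lean on these libraries where they do the work, as an engineer would, in place of code of your own. Each camera call takes 0.05 s, during which the arm holds its last target. There are 200 camera calls.

### The job

Make room for the orange binder in the book holder: with the fingertips press down the yellow ratchet release on the grey sliding jaw, and keeping it down push the jaw back along its bar, away from the books, until its red pointers stand at the green marker clips; then let go. Do not force the ratchet, and leave the books, the binder and everything else standing where it is; nothing needs to be gripped or lifted.

Things in the scene. Friction and masses are not known exactly. Their poses are not given: they have to be found in the camera images.
- holder: wooden ratchet book holder screwed to the counter, 170 (x) x 440 (y) mm. Origin: centre of its underside; its y axis runs along the bar, from the books and the 190 mm high fixed wooden end plate (at y = -214) towards the free end. Two wooden rails, tops at z = 40, with the steel ratchet bar in the channel between them; the end block of the bar at y = +204 to +218 does not rise above the rails
- jaw (a joint): how far the grey jaw stands along the bar, m, growing along holder +y (away from the books); range -0.014 to 0.19; it starts at 0 to 0.04. Sliding friction about 3 N. While the release is up the ratchet locks it against moving to +y (after at most 9 mm of play, the tooth pitch); towards the books it clicks along
- pointer (a point): point on the jaw's centre line level with its two red pointers (4 mm wide strips that stick out over both rails, to 77 mm either side), 49 mm above the holder's underside, axes as the holder's. The jaw: a deck 104 mm wide, top at z = 59, from 78 mm before this point (-y, towards the books, where an upright plate 130 mm wide and 8 mm thick rises to z = 172) to 38 mm behind it (+y). The release lies straight above this point
- release_top (a point): centre of the top face of the yellow release pad on the jaw, 50 (x) x 40 (y) mm, 75 mm above the holder's underside when up; axes as the holder's. It goes straight down and springs back. Around it: the upright plate's face is 70 mm away to -y with two small stiffening ribs (30 mm high, below z = 85) at its foot from 48 mm away; the push lug is 26 mm away to +y; open to both sides (x)
- release (a joint): how far the release pad is pressed, m: 0 up, 0.009 fully down (up to 0.004 when the pawl rests on the slope of a tooth). Spring: about 2.6 N at the start of travel, 5.6 N fully down, where it meets a hard stop. The jaw is free once pressed beyond 0.005; it locks again when let up
- lug (a point): centre of the pushing face (it looks to holder -y, towards the release pad) of the jaw's upright push lug, a grey plate 100 mm wide (x), 12 mm thick, from z = 52 to 102 above the holder's underside; this point is at z = 90, 26 mm to +y of the release's centre. A fingertip that presses the pad and moves to +y bears on this face
- mark (a point): middle of the green marker: a pair of green clips 20 mm long along the bar, saddled on the outer edges of both rails, one each side; this point lies midway between them on the holder's centre line, 42 mm above the holder's underside, axes as the holder's. The pointers are at the marker when pointer and this point have the same y in the holder's frame, within the clip's half length (10 mm)
- book_blue: blue book, 135 x 34 x 195 mm, upright on the rails next to the fixed end plate; origin: centre of its underside. Leave it
- book_red: red book, 130 x 27 x 180 mm, upright on the rails, middle one; origin: centre of its underside. Leave it
- book_green: green book, 140 x 21 x 205 mm, upright on the rails, nearest the jaw; origin: centre of its underside. Leave it
- binder: orange binder lying flat on the counter, 210 x 150 x 34 mm; origin: centre of its underside. Leave it
- mug: white mug, 76 mm across, 80 mm high, beyond the holder; origin: centre of its underside. Leave it
- tin: round copper tea tin with a blue label, 68 mm across, 85 mm high, beyond the holder; origin: centre of its underside. Leave it
- stapler: blue and black stapler, 32 x 120 x 44 mm, on the robot's side of the holder; origin: centre of its underside. Leave it
- bottle: green bottle, 68 mm across, 190 mm high, standing to the robot's right; origin: centre of its underside. Leave it
Not all that is in view belongs to the job. What is shaped like the book_blue but purple is not meant.

How it is judged:
On the way:
1. the release is pressed down before the jaw has been moved along (value of joint release above 0.005 m and distance of pointer from where it was at the start of the episode below 0.015 m), for 0.05 s.
At the end, for the whole second after the job is handed in: The jaw stands still with its red pointers within 11 mm of the middle of the green marker along the bar, the release has sprung back up (pressed less than 5 mm), and every book, the binder, mug, tin, stapler and bottle is upright as before and within 25 mm of where it started (y of pointer in the frame of mark between -0.011 and 0.011 m and value of joint release below 0.005 m and velocity of joint jaw between -0.005 and 0.005 m/s and not (distance of any of book_blue, book_red, book_green, binder, mug, tin, stapler, bottle from where it was at the start of the episode above 0.025 m or angle between any of book_blue, book_red, book_green, binder, mug, tin, stapler, bottle's own z axis and vertical above 0.3 rad)); the robot touches nothing.
It fails at once if a book, the binder, mug, tin, stapler or bottle is lifted, carried, knocked over or shifted more than 25 mm (distance of any of book_blue, book_red, book_green, binder, mug, tin, stapler, bottle from where it was at the start of the episode above 0.025 m or angle between any of book_blue, book_red, book_green, binder, mug, tin, stapler, bottle's own z axis and vertical above 0.3 rad).
It fails at once if the jaw or its release is forced or squeezed with more than 70 N (contact force between any of the fingers, the arm and jaw above 70 N).
It also fails if it takes over 38 s, if anything falls off the work surface, if the arm or the gripper's body presses on something with over 40 N, if the wrist force passes 120 N, or if a joint passes its speed limit or range.

## Working session

There is one attempt and no reset: what is moved stays moved. The work goes in short steps, Python scripts to look and compute and a tool call to move; the robot and the scene stay as the last step left them, time stands still between calls to the robot, and variables do not carry over. Pictures are saved under pics/ and viewed, at most 10 in all, crops included, and the job is handed in when it is done.

Besides the shell and the picture viewer there is one more tool, called after ">>>" as name(argument=value, ...), one argument or row to a line, values as JSON. jog_arm: Moves the arm, as the interface text tells. Its arguments: {"type":"object","properties":{"increments":{"type":"array"},"jaw":{"type":"number"}},"required":["increments"]}

```bash
mkdir -p pics; cat > h.py <<'E'
import numpy as np, cv2
from rig import arm, imaging
def world(cam,depth,P,uv):
    u,v=np.asarray(uv,float).T; d=depth[v.astype(int),u.astype(int)]
    c=np.stack([(u-P['cx'])/P['fx']*d,(v-P['cy'])/P['fy']*d,d],1)
    return c@np.array(P['rotation']).T+np.array(P['xyz'])
def grab(cam,name=None):
    P=imaging.camera_params(cam); im,d=imaging.get_image(cam)
    if name: cv2.imwrite('pics/'+name,im[:,:,::-1])
    return im,d,P
E
python3 - <<'E'
from h import *
print(arm.sense())
out=[]
for c in ['scene','top']:
    im,d,P=grab(c,c+'0.png'); print(c,P)
    np.savez(c+'0.npz',im=im,d=d)
    for l in ['release_top','jaw','mark','holder']:
        for r in imaging.masks_of(c,l)[:3]:
            v,u=np.nonzero(r['mask']&(d>0)); w=world(c,d,P,np.stack([u,v],1))
            print(c,l,round(r['p'],2),np.round(r['extent']),np.median(w,0).round(3),w.min(0).round(3),w.max(0).round(3))
E
```

```text
{'clock': 0.0, 'joint_pos': array([ 1.24651122,  0.50833739, -0.23755314,  1.50112816,  0.12569173,
        1.14887394, -0.15478762]), 'joint_velocities': array([ 9.27496941e-05, -2.28460161e-04,  1.61615477e-03, -2.42583398e-03,
        1.24605688e-03, -1.71029587e-03,  1.56023519e-04]), 'tau': array([-9.90191002e-04, -6.20597863e+01, -2.18681619e+00, -2.49647963e+01,
        1.27437513e-02,  1.21153879e-02,  1.92397437e-05]), 'ee_pos': array([ 0.2601641 , -0.56773649,  0.23043253]), 'eef_rot': array([-8.57483180e-04,  9.76993546e-01,  2.13267062e-01, -1.91308888e-04]), 'contact_force': array([-0.83977914,  0.17689356,  0.34921175]), 'torque': array([ 0.01244883,  0.04173085, -0.04559935]), 'grasp_force': 0.0, 'grip_width': 0.08577915353630708}
scene {'fx': 393.7292889338859, 'fy': 393.7292889338859, 'cx': 288.11246545608896, 'cy': 210.48142824267433, 'xyz': array([ 1.06941267, -0.35685339,  0.91327309]), 'rotation': array([-0.27894042,  0.83780726,  0.44269759, -0.15585277])}Traceback (most recent call last):
  File "<stdin>", line 9, in <module>
  File "h.py", line 6, in world
    return c@np.array(P['rotation']).T+np.array(P['xyz'])
           ~^~~~~~~~~~~~~~~~~~~~~~~~~~
ValueError: matmul: Input operand 1 has a mismatch in its core dimension 0, with gufunc signature (n?,k),(k,m?)->(n?,m?) (size 4 is different from 3)
```

```bash
sed -i "s/np.array(P\['rotation'\]).T/R.from_quat(np.roll(P['rotation'],-1)).as_matrix().T/; 1a from scipy.spatial.transform import Rotation as R" h.py
python3 - <<'E'
from h import *
out=[]
for c in ['scene','top']:
    im,d,P=grab(c,c+'0.png'); print(c,P)
    np.savez(c+'0.npz',im=im,d=d)
    for l in ['release_top','mark','holder','lug']:
        for r in imaging.masks_of(c,l)[:3]:
            v,u=np.nonzero(r['mask']&(d>0)); w=world(c,d,P,np.stack([u,v],1))
            print(c,l,round(r['p'],2),np.round(r['extent']),np.median(w,0).round(3),w.min(0).round(3),w.max(0).round(3))
E
```

```text
scene {'fx': 393.7292889338859, 'fy': 393.7292889338859, 'cx': 288.11246545608896, 'cy': 210.48142824267433, 'xyz': array([ 1.06941267, -0.35685339,  0.91327309]), 'rotation': array([-0.27894042,  0.83780726,  0.44269759, -0.15585277])}
scene release_top 0.65 [249. 241. 264. 262.] [ 0.588 -0.145  0.072] [ 0.557 -0.17   0.06 ] [ 0.613 -0.119  0.077]
scene mark 0.51 [294. 224. 310. 285.] [ 0.7   -0.068  0.043] [ 0.557 -0.085  0.018] [0.719 0.006 0.047]
scene mark 0.34 [155. 204. 353. 303.] [ 0.612 -0.128  0.041] [ 0.375 -0.372 -0.003] [0.761 0.115 0.208]
scene holder 0.92 [158. 206. 351. 301.] [ 0.612 -0.125  0.041] [ 0.455 -0.37  -0.003] [0.761 0.094 0.195]
scene lug 0.83 [216. 206. 273. 281.] [ 0.586 -0.173  0.065] [ 0.372 -0.24  -0.   ] [ 0.647 -0.075  0.176]
top {'fx': 471.9551222482266, 'fy': 471.9551222482266, 'cx': 282.5612022806639, 'cy': 211.4230312741702, 'xyz': array([ 0.39986207, -0.02401381,  1.46952491]), 'rotation': array([ 0.03669531, -0.69912174,  0.71351678, -0.02785765])}
top release_top 0.55 [317. 186. 337. 204.] [ 0.581 -0.142  0.071] [ 0.556 -0.166  0.061] [ 0.608 -0.117  0.08 ]
top release_top 0.23 [363. 188. 395. 234.] [ 0.51  -0.277  0.215] [ 0.454 -0.316  0.051] [ 0.572 -0.241  0.247]
top mark 0.59 [279. 152. 307. 205.] [ 0.578 -0.013  0.042] [ 0.556 -0.083  0.019] [0.716 0.006 0.052]
top holder 0.74 [247. 138. 391. 251.] [ 0.6   -0.106  0.039] [ 0.414 -0.306 -0.013] [0.766 0.097 0.194]
top lug 0.91 [310. 174. 365. 220.] [ 0.572 -0.164  0.062] [ 0.494 -0.233  0.01 ] [ 0.641 -0.089  0.177]
```

View pics/scene0.png

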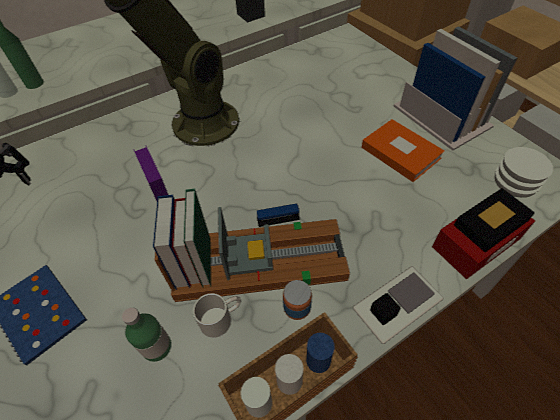

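View pics/top0.png

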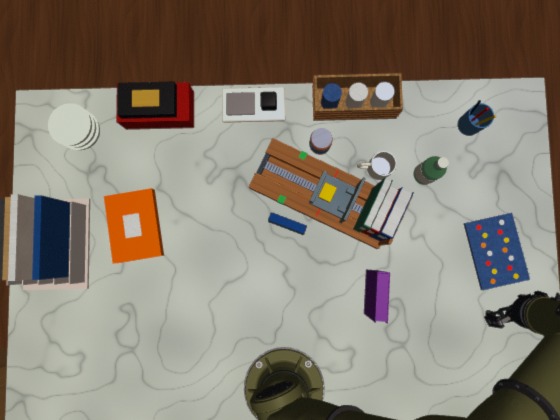

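```bash
cat > m.py <<'E'
from h import *
def seg(im,d,P,c,lo,hi,zr,box):
    hsv=cv2.cvtColor(im,cv2.COLOR_RGB2HSV); m=cv2.inRange(hsv,lo,hi)>0
    v,u=np.nonzero(m&(d>0)); w=world(c,d,P,np.stack([u,v],1))
    k=(w[:,2]>zr[0])&(w[:,2]<zr[1])&(np.abs(w[:,0]-.6)<box)&(np.abs(w[:,1]+.1)<box+.05)
    return w[k]
def run(im,d,P,c):
    y=seg(im,d,P,c,(20,120,80),(35,255,255),(.05,.1),.2); print(c,'yellow',len(y),y.mean(0).round(4) if len(y) else'')
    g=seg(im,d,P,c,(50,130,50),(75,255,255),(.025,.06),.2)
    out=[]
    if len(g)>5:
        _,lab,cen=cv2.kmeans(g.astype(np.float32),2,None,(3,50,1e-5),5,cv2.KMEANS_PP_CENTERS)
        print('green',np.bincount(lab.ravel()),cen.round(4),'mid',cen.mean(0).round(4),'perp yaw',np.degrees(np.arctan2(*(cen[1]-cen[0])[1::-1])).round(1))
    r=seg(im,d,P,c,(0,160,90),(6,255,255),(.04,.06),.2)
    if len(r)>3: print('red',len(r),r.mean(0).round(4),r.min(0).round(3),r.max(0).round(3))
if __name__=='__main__':
    for c in ['scene','top']:
        f=np.load(c+'0.npz'); P=imaging.camera_params(c); im,d=f['im'],f['d']
        run(im,d,P,c)
        v,u=np.nonzero(d>0); w=world(c,d,P,np.stack([u,v],1))
        k=(abs(w[:,2]-.04)<.004)&(abs(w[:,0]-.6)<.2)&(w[:,1]>-.38)&(w[:,1]<.14)
        m=np.zeros(d.shape,np.uint8); m[v[k],u[k]]=1
        n,l,s,_=cv2.connectedComponentsWithStats(cv2.morphologyEx(m,3,np.ones((9,9)))); b=1+s[1:,4].argmax()
        q=w[k][l[v[k],u[k]]==b]; print('rails',len(q),cv2.minAreaRect(q[:,:2].astype(np.float32)))
    s=arm.sense(); print(R.from_quat(np.roll(s['eef_rot'],-1)).as_matrix().round(3))
E
python3 m.py
python3 -c "
import cv2
a=cv2.imread('pics/scene0.png')[190:310,140:360]; cv2.imwrite('pics/crop.png',cv2.resize(a,None,fx=3.5,fy=3.5,interpolation=2))"
```

```text
scene yellow 270 [ 0.5851 -0.1438  0.0721]
green [78 48] [[ 0.7054 -0.0734  0.0421]
 [ 0.5691 -0.0051  0.0434]] mid [ 0.6373 -0.0393  0.0427] perp yaw 153.4
red 21 [ 0.6026 -0.1517  0.05  ] [ 0.515 -0.178  0.047] [ 0.653 -0.107  0.053]
rails 4713 ((0.5596508383750916, -0.12256541848182678), (0.43960055708885193, 0.23768985271453857), 62.89421463012695)
top yellow 222 [ 0.5836 -0.1423  0.071 ]
green [46 41] [[ 0.569  -0.0043  0.0423]
 [ 0.7043 -0.072   0.0416]] mid [ 0.6366 -0.0382  0.0419] perp yaw -26.6
red 20 [ 0.5847 -0.1424  0.0484] [ 0.517 -0.176  0.044] [ 0.653 -0.108  0.054]
rails 2915 ((0.6047609448432922, -0.14528703689575195), (0.4392606019973755, 0.2119169533252716), 63.620304107666016)
[[ 0.909  0.417 -0.   ]
 [ 0.417 -0.909  0.   ]
 [-0.    -0.    -1.   ]]
```

View pics/crop.png

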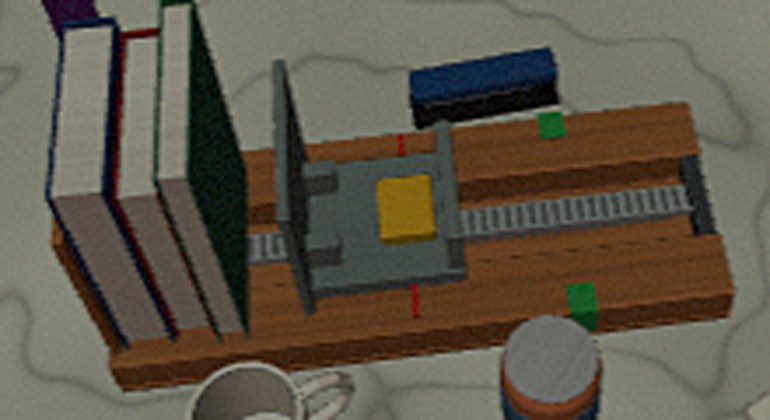

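The crop confirms the choice. The yellow pad (crop 405,210; scene 256,250) sits on the grey jaw, and the green clips are at crop (551,125) and (582,305). The gold label on the red/black box (scene 497,215) is not it, and neither is the purple book (scene 150,172). Next I lift, shut the fingers and travel over.

>>> jog_arm(
  increments=[
    [0,0,-4,0],
    [0,0,-8,0],
    [0,0,-11,0],
    [3,-1.6,-11,0],
    [6,-3.2,-11,0],
  ],
  jaw=1,
)

```text
clock: 1.02
ee_pos: [0.301, -0.5156, 0.3433]
eef_rot: [0.002, 0.977, 0.211, 0.0]
contact_force: [1.0, 0.1, -1.6]
grip_width: 0.0254
grasp_force: 0.0
```

>>> jog_arm(
  increments=[
    [3.5,-1.9,0,0],
    [7,-3.8,0,0],
    [10.5,-5.6,0,0],
    [14,-7.5,0,0],
    [17.5,-9.4,0,0],
  ],
)

```text
clock: 1.43
ee_pos: [0.4223, -0.354, 0.3416]
eef_rot: [0.0, 0.977, 0.213, 0.0]
contact_force: [1.4, -0.4, -0.4]
grip_width: 0.0002
grasp_force: 0.0
```

>>> jog_arm(
  increments=[
    [3.5,-1.9,0,-0.1],
    [7,-3.8,0,-0.2],
    [10.5,-5.6,0,-0.3],
    [14,-7.5,0,-0.4],
    [17.5,-9.4,0,-0.5],
  ],
)

```text
clock: 1.85
ee_pos: [0.5423, -0.1957, 0.3416]
eef_rot: [0.0, 0.893, 0.45, 0.0]
contact_force: [1.0, -0.6, 0.2]
grip_width: 0.0
grasp_force: 0.0
```

>>> jog_arm(
  increments=[
    [3,0,0,-0.09],
    [6,0,2,-0.18],
    [7.8,0.1,5.5,-0.18],
    [7.8,0.1,9,-0.18],
    [7.8,0.1,12,-0.18],
  ],
)

```text
clock: 2.27
ee_pos: [0.5892, -0.1335, 0.2194]
eef_rot: [-0.0, 0.849, 0.528, 0.0]
contact_force: [0.6, -0.4, -0.1]
grip_width: 0.0002
grasp_force: 0.0
```

```bash
python3 - <<'E'
from m import *
s=arm.sense(); print(s['ee_pos'],s['contact_force'],R.from_quat(np.roll(s['eef_rot'],-1)).as_matrix().round(3))
im,d,P=grab('wrist','w1.png'); run(im,d,P,'wrist')
E
```

```text
[ 0.58915411 -0.13346551  0.21936828] [ 0.57990717 -0.36077584 -0.13810886] [[ 0.442  0.897 -0.   ]
 [ 0.897 -0.442  0.001]
 [ 0.001 -0.001 -1.   ]]
wrist yellow 2412 [ 0.5863 -0.1406  0.0734]
green [647 602] [[ 0.5711 -0.0036  0.0438]
 [ 0.7053 -0.0712  0.0438]] mid [ 0.6382 -0.0374  0.0438] perp yaw -26.7
red 232 [ 0.5871 -0.1421  0.0504] [ 0.517 -0.177  0.041] [ 0.655 -0.106  0.052]
```

View pics/w1.png

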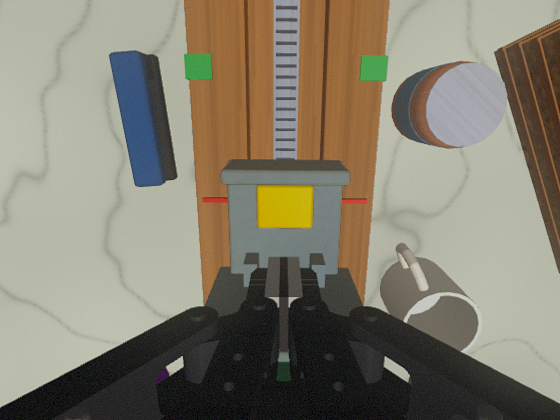

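The wrist view shows the pad at (285,207), the lug behind it at (285,172), the red pointers at row 200 and the clips at (198,67) and (374,68). The fingers are centred over the jaw, with 116 mm to go to the marker. Next I descend.

>>> jog_arm(
  increments=[
    [0,0,3.5,0],
    [0,0,7,0],
    [0,0,10.5,0],
    [0,0,13,0],
    [0,0,14,0],
  ],
)

```text
clock: 2.73
ee_pos: [0.5872, -0.1358, 0.0785]
eef_rot: [-0.001, 0.85, 0.527, -0.002]
contact_force: [-0.2, -0.0, -0.0]
grip_width: -0.0001
grasp_force: 0.0
```

>>> jog_arm(
  increments=[
    [0,0,0.3,0],
    [0,0,0.5,0],
    [0,0,0.7,0],
    [0,0,0.8,0],
    [0,0,0.8,0],
  ],
)

```text
clock: 3.15
ee_pos: [0.5896, -0.1356, 0.0746]
eef_rot: [0.001, 0.85, 0.527, 0.001]
contact_force: [0.1, 0.6, -0.7]
grip_width: -0.0001
grasp_force: 0.0
```

>>> jog_arm(
  increments=[
    [0,0,0.1,0],
    [0,0,0.2,0],
    [0,0,0.3,0],
    [0,0,0.3,0],
    [0,0,0.3,0],
  ],
)

```text
clock: 3.57
ee_pos: [0.5893, -0.1355, 0.0707]
eef_rot: [0.0, 0.85, 0.527, 0.0]
contact_force: [0.4, -1.4, 4.7]
grip_width: 0.0001
grasp_force: 1.8
```

>>> jog_arm(
  increments=[
    [0,0,0.1,0],
    [0,0,0.2,0],
    [0,0,0.3,0],
    [0,0,0.3,0],
    [0,0,0.3,0],
  ],
)

```text
clock: 3.98
ee_pos: [0.5892, -0.1355, 0.0674]
eef_rot: [0.0, 0.85, 0.527, 0.0]
contact_force: [0.9, -1.0, 5.6]
grip_width: 0.0006
grasp_force: 2.4
```

>>> jog_arm(
  increments=[
    [0,0,0.1,0],
    [0,0,0.15,0],
    [0,0,0.15,0],
  ],
)

```text
clock: 4.23
ee_pos: [0.5892, -0.1355, 0.0661]
eef_rot: [0.0, 0.85, 0.527, 0.0]
contact_force: [0.6, -0.5, 6.2]
grip_width: -0.0001
grasp_force: 3.1
```

>>> jog_arm(
  increments=[
    [0.4,0,0,0],
    [0.8,0,0,0],
    [1.2,0,0,0],
    [1.6,0,0,0],
    [2,0,0,0],
  ],
)

```text
clock: 4.65
ee_pos: [0.5977, -0.1187, 0.0661]
eef_rot: [0.001, 0.85, 0.526, -0.001]
contact_force: [-0.9, -3.3, 8.3]
grip_width: 0.0
grasp_force: 3.8
```

>>> jog_arm(
  increments=[
    [0.8,0,0,0],
    [1.6,0,0,0],
    [2.4,0,0,0],
    [3.2,0,0,0],
    [4,0,0,0],
  ],
)

```text
clock: 5.07
ee_pos: [0.6156, -0.0831, 0.0662]
eef_rot: [0.001, 0.85, 0.526, -0.001]
contact_force: [-1.1, -3.4, 7.1]
grip_width: -0.0003
grasp_force: 3.8
```

>>> jog_arm(
  increments=[
    [0.8,0,0,0],
    [1.6,0,0,0],
    [2.4,0,0,0],
    [3,0,0,0],
    [3,0,0,0],
  ],
)

```text
clock: 5.48
ee_pos: [0.6299, -0.0543, 0.0662]
eef_rot: [0.001, 0.85, 0.527, 0.001]
contact_force: [2.1, -1.6, 4.4]
grip_width: -0.0001
grasp_force: 2.5
```

```bash
cat > c.py <<'E'
from m import *
print(arm.sense()['ee_pos'],arm.sense()['contact_force'])
for c in ['wrist','top','scene']:
    im,d,P=grab(c,f'{c}_{arm.sense()["clock"]:.1f}.png'); run(im,d,P,c)
E
python3 c.py; ls pics
```

```text
[ 0.62992249 -0.05431975  0.0662017 ] [ 2.08102125 -1.63358636  4.37770476]
wrist yellow 1227 [ 0.6271 -0.0593  0.0683]
green [1465 1597] [[ 0.7064 -0.0709  0.0438]
 [ 0.5708 -0.0023  0.0437]] mid [ 0.6386 -0.0366  0.0438] perp yaw 153.2
red 515 [ 0.6228 -0.0588  0.0507] [ 0.552 -0.097  0.041] [ 0.696 -0.024  0.052]
top yellow 0 
green [23 23] [[ 0.5642 -0.0016  0.0413]
 [ 0.5741 -0.007   0.041 ]] mid [ 0.5691 -0.0043  0.0411] perp yaw -28.3
red 10 [ 0.5676 -0.0323  0.0472] [ 0.558 -0.037  0.042] [ 0.576 -0.028  0.052]
scene yellow 188 [ 0.6287 -0.0689  0.0664]
green [38 43] [[ 0.7121 -0.0763  0.0391]
 [ 0.6997 -0.071   0.0427]] mid [ 0.7059 -0.0736  0.0409] perp yaw 157.1
red 16 [ 0.6826 -0.0906  0.0486] [ 0.674 -0.096  0.041] [ 0.695 -0.084  0.052]
crop.png
scene0.png
scene_5.6.png
top0.png
top_5.5.png
w1.png
wrist_5.5.png
```

>>> jog_arm(
  increments=[
    [0.7,0,0,0],
    [1.4,0,0,0],
    [2.1,0,0,0],
    [2.6,0,0,0],
    [2.6,0,0,0],
  ],
)

```text
clock: 6.05
ee_pos: [0.6414, -0.0314, 0.0662]
eef_rot: [0.001, 0.85, 0.527, 0.0]
contact_force: [2.2, -1.6, 5.2]
grip_width: 0.0004
grasp_force: 2.6
```

```bash
python3 c.py; ls pics | tail -1
```

```text
[ 0.64136693 -0.03137069  0.0661989 ] [ 2.24255398 -1.55706634  5.17232364]
wrist yellow 1214 [ 0.6391 -0.0369  0.0682]
green [780 675] [[ 0.5667 -0.0021  0.0437]
 [ 0.7092 -0.0743  0.0438]] mid [ 0.638  -0.0382  0.0438] perp yaw -26.8
red 464 [ 0.632  -0.035   0.0506] [ 0.568 -0.073  0.042] [ 0.707 -0.002  0.052]
top yellow 0 
green [15 22] [[ 0.574  -0.0072  0.0406]
 [ 0.564  -0.0015  0.0412]] mid [ 0.569  -0.0044  0.0409] perp yaw 150.7
red 6 [ 0.5854 -0.0125  0.0471] [ 0.58  -0.016  0.043] [ 0.589 -0.01   0.051]
scene yellow 188 [ 0.6403 -0.0463  0.0666]
green [74 17] [[ 0.7071 -0.0741  0.0405]
 [ 0.5673 -0.0111  0.043 ]] mid [ 0.6372 -0.0426  0.0417] perp yaw 155.7
red 11 [ 0.6808 -0.0614  0.0491] [ 0.569 -0.073  0.042] [ 0.704 -0.005  0.053]
wrist_6.0.png
```

>>> jog_arm(
  increments=[
    [0,0,-0.5,0],
    [0,0,-1.2,0],
    [0,0,-2.5,0],
    [0,0,-5,0],
    [0,0,-9,0],
  ],
)

```text
clock: 6.62
ee_pos: [0.6372, -0.0319, 0.153]
eef_rot: [-0.003, 0.85, 0.527, -0.004]
contact_force: [0.3, -0.6, 0.4]
grip_width: -0.0002
grasp_force: 0.0
```

>>> jog_arm(
  increments=[
    [0,0,-3,0],
    [0,0,-6,0],
    [0,0,-8,0],
    [0,0,-8,0],
    [0,0,-8,0],
  ],
)

```text
clock: 7.03
ee_pos: [0.6402, -0.0314, 0.2368]
eef_rot: [0.0, 0.85, 0.527, 0.0]
contact_force: [-0.3, -0.1, -0.3]
grip_width: -0.0003
grasp_force: 0.0
```

```bash
python3 c.py; ls -t pics | head -3
```

```text
[ 0.64019487 -0.03137947  0.23680983] [-0.32751238 -0.12437538 -0.34659437]
wrist yellow 2241 [ 0.6385 -0.0367  0.0733]
green [339 159] [[ 0.5705 -0.0022  0.0437]
 [ 0.7053 -0.0717  0.0438]] mid [ 0.6379 -0.0369  0.0437] perp yaw -27.3
red 186 [ 0.6367 -0.0368  0.0507] [ 0.57  -0.073  0.048] [ 0.707 -0.002  0.052]
top yellow 0 
green [21 12] [[ 5.633e-01 -3.800e-03  4.220e-02]
 [ 5.746e-01 -5.000e-04  3.960e-02]] mid [ 0.5689 -0.0021  0.0409] perp yaw 16.3
scene yellow 280 [ 0.6387 -0.0408  0.0722]
green [34 72] [[ 0.5687 -0.005   0.0429]
 [ 0.7066 -0.0738  0.0411]] mid [ 0.6376 -0.0394  0.042 ] perp yaw -26.5
red 14 [ 0.6519 -0.047   0.0498] [ 0.568 -0.074  0.043] [ 0.703 -0.004  0.051]
scene_7.1.png
top_7.1.png
wrist_7.0.png
```

View pics/wrist_7.0.png

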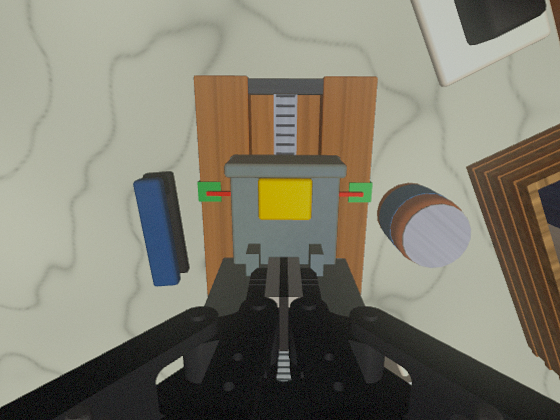

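View pics/scene_7.1.png

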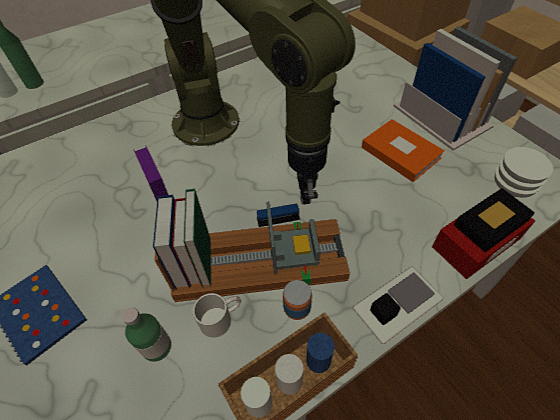

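The red pointers lie at the middle of both green clips (wrist 210,192 and 360,192). The release is back up, the books and other things stand where they were, and the gripper is clear.

```bash
python3 -c "
from rig import arm; print(arm.sign_off())"
```

```text
the job is handed in; nothing more can be done
None
```

The jaw now stands with its red pointers about 1 mm from the middle of the green clips, with the release sprung back up and nothing else visibly moved; I handed the job in at about 7 s, and no verdict came back.

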